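# Find the rocking box lid and press it home

## Robot

A 6-joint arm with a two-finger parallel gripper is mounted at the origin on the work surface. World frame = base frame: x ahead of the robot, y to its left, z up, the work surface at z = 0. Lengths are in m, angles in rad, forces in N, time in s.
With the tool pointing down it reaches from about 0.25 to 0.725 m from the base axis. Payload 4 kg.
Tool frame: the origin (TCP) lies between the finger pads; the fingertips stand 17 mm ahead of it and the grasp point (between the pads) lies 2 mm behind it; z points along the fingers, x is the direction in which the jaws open and shut, and the axes are right-handed (so a half turn about z gives the same grasp; the last joint's range is limited). The gripper opens to 85 mm and grips with 20 to 120 N. Pads are 22 mm wide; open, the fingers measure 114 mm over their backs; the gripper's body (76 mm by 85 mm) begins 54 mm behind the grasp point. The pads swing forward as they close: fully open they stand 13 mm farther back than shut.
Start: joints at [1.282, 0.241, 0.005, 1.335, 0, 1.571], TCP at [0.142, 0.479, 0.248] pointing down, gripper open.
Joint ranges: [-2.72, 2.72], [-1.05, 1.87], [-1.09, 1.28], [-1.99, 2.15], [-1.42, 1.44], [-3.14, 3.14]. Speed limits (rad/s): [2.79, 2.79, 3.14, 3.14, 3.14, 3.14].

## Interface

Orientations are given as a unit quaternion [x, y, z, w].
In Python, from workcell import telemetry, cams, workorder gives the robot as it stands. The module is installed in compiled form; this text tells all that it offers.
- The arm moves only by the tool apply_moves, never from a script. Its argument "moves" is a list that holds one entry, the list of rows, each a list of 4 numbers: the shift along the tool's x, y, z in mm, then the turn about the tool's z in degrees. A call has exactly 10 rows; each row shifts and turns the pose as measured when the row begins, along the tool's axes as they then stand; what a row does not reach is not made up. A row lasts 1/10 s, in which the tool goes at most 50 mm and 8.59 degrees, less where a joint would pass 70% of its speed; a pose out of reach is approached as far as the arm can. A call with a gripper value outside its range is refused whole. "hand" is the gripper's target within -1 to 1 (fully open at 1, half-way at 0, shut at -1), set as the call begins (left out, the last holds). The fingers move at their own pace and stop on an object; the grip force is fixed at half the most. Time passes only in rows, so rows that do not move let the fingers close, or fill a call up. It gives the time, the measured TCP pose, the force and the opening at its end, in the units of the state.
- telemetry.get_obs(): the state, without advancing time (a new reading comes with each control period).
- cams.camera(name): name is "side" or "top" or "wrist"; returns a dict with "color" (384x512x3 uint8, red, green, blue), "fovy" (degrees; the focal length in pixels is half the picture's height over the tangent of half this angle, whatever the lens; pixels are square), "cx", "cy" (the principal point, pixels), "camera_from_world" (4x4, takes a point from world to camera coordinates). Camera axes: x right, y down, z forward; pixel columns grow to the right and rows downward; lengths in m; the calibration is good to about 2 mm. A picture is of the moment at which its call begins. There is no depth.
- workorder.job_done(): hands the job in, once; it reports no verdict.
The state is a dict: "clock": time; "joint_pos": joint angles; "joint_vel": joint speeds; "tau": joint torques, N m; "eef_pos": TCP position; "tool_rot": TCP orientation; "ft_force": force on the tool from outside, world axes, zero at the start; "ft_torque": the same for the moment, N m; "grip_width": finger opening in m.
Only numpy, scipy, OpenCV 4.12 (cv2) and the standard library are available. Lean on these libraries where they do the work, as an engineer would, in place of code of your own. Each camera call takes 0.05 s, during which the arm holds its last target. There are 200 camera calls.

## Task

One of the four lidded parts boxes in the tray has a lid that is not snapped on: it rocks when pressed near one end. With the fingertips press near the end of one lid after another until one rocks, then press that lid down in its middle until it is fully home. Only press: do not pinch or lift the lid, and leave the tape roll, tape measure and jar where they stand.

Things in the scene. Friction and masses are not known exactly. Their poses are not given: they have to be found in the camera images.
- tray: Grey tray, 170 mm (x) by 390 mm (y), walls 30 mm high; origin under its centre. In it a row along y of four boxes with identical white plastic lids, 122 mm (along the tray's x) by 72 mm, flat on top, with 14 mm skirts, 18 mm gaps between them. Tray and boxes do not move. Three lids are seated: solid wherever pressed. Which place has the loose one varies; find it by pressing.
- place_1 (a point): Place 1, at the -y end of the tray: middle of that lid; x along the lid's length, y across, z up. The point lies at the mean height of a seated lid's top; real tops are up to 4 mm lower or higher (packing of differing thickness under the boxes), the loose one another 4 to 5.5 mm higher, so height alone is no sure sign.
- place_2 (a point): Place 2: middle of the lid 90 mm towards +y of the tray from place 1; axes and height as for place 1.
- place_3 (a point): Place 3: middle of the lid 180 mm towards +y of the tray from place 1; axes and height as for place 1.
- place_4 (a point): Place 4: middle of the lid 270 mm towards +y of the tray from place 1; axes and height as for place 1.
- lid_height (a joint): Of the loose lid, wherever it is: height of its middle above home, m; 0 = home, 0.004 to 0.0055 at the start; grows if pulled up. Stiff: pressed within about 15 mm of the middle with 10 to 16 N it slides home and stays there. Pressing near an end does not bring it home.
- lid_rock (a joint): Of the loose lid, wherever it is: tilt about its cross axis (y), rad; 0 = level, positive = +x end down. Pressed 45 mm from the middle along its length, that end dips 4 to 5 mm under 2 to 5 N, until it stops on the box (about 0.08 to 0.12 rad), and the other end rises as much; let go, it springs level. Once home it no longer rocks.
- tape_roll_mid (a point): Bystander: roll of tape lying flat, 100 mm across, 48 mm high; the point is its centre, half-way up.
- tape_measure_mid (a point): Bystander: black tape measure standing on its edge, 68 x 36 x 62 mm high; the point is its centre.
- jar_mid (a point): Bystander: small glass jar, 54 mm across, 60 mm high; the point is its centre.

How it is judged:
On the way, in this order (a step that is already met when the one before it is completed fails the run):
1. the loose lid is found: pressed near an end it rocks by more than 0.035 rad ((value of joint lid_rock above 0.035 rad or value of joint lid_rock below -0.035 rad)), for 0.05 s.
2. the loose lid is pressed home and level (value of joint lid_height below 0.0015 m and value of joint lid_rock between -0.015 and 0.015 rad), for 0.2 s.
At the end, for the whole second after the job is handed in: The loose lid is home (middle within 1.5 mm of its seat) and level within 0.015 rad, and the tape roll, tape measure and jar stand within 20 mm of where they were (all of step 2 and distance of each of tape_roll_mid, tape_measure_mid, jar_mid from where it was at the start of the episode below 0.02 m); the robot touches nothing.
It fails at once if the loose lid is pulled up (more than 10 mm above home) instead of pressed (value of joint lid_height above 0.01 m).
It fails at once if the tape roll is pushed away or lifted (more than 20 mm) (distance of tape_roll_mid from where it was at the start of the episode above 0.02 m).
It fails at once if the tape measure is pushed away or lifted (more than 20 mm) (distance of tape_measure_mid from where it was at the start of the episode above 0.02 m).
It fails at once if the jar is pushed away or lifted (more than 20 mm) (distance of jar_mid from where it was at the start of the episode above 0.02 m).
It also fails if it takes over 48 s, if anything falls off the work surface, if the arm or the gripper's body presses on something with over 40 N, if the wrist force passes 120 N, or if a joint passes its speed limit or range.

## Working session

There is one attempt and no reset: what is moved stays moved. The work goes in short steps, Python scripts to look and compute and a tool call to move; the robot and the scene stay as the last step left them, time stands still between calls to the robot, and variables do not carry over. Pictures are saved under pics/ and viewed, about 8 in all and at most 12, crops included, and the job is handed in when it is done.

Besides the shell and the picture viewer there is one more tool, called as name(argument=value, ...), one argument or row to a line, values as JSON. apply_moves: Moves the arm, as the interface text tells. Its arguments: {"type":"object","properties":{"moves":{"type":"array"},"hand":{"type":"number"}},"required":["moves"]}

```bash
mkdir -p pics; python3 - <<'E'
from workcell import telemetry, cams
import cv2, numpy as np, pickle
o=telemetry.get_obs(); print({k:np.round(v,3) for k,v in o.items()})
d={}
for n in("top","side"):
    c=cams.camera(n); d[n]=c; print(n,c["fovy"],c["cx"],c["cy"],np.round(c["camera_from_world"],3).tolist())
pickle.dump(d,open("c.pkl","wb"))
im=np.vstack([d["top"]["color"],]);cv2.imwrite("pics/top.png",im[:,:,::-1]);cv2.imwrite("pics/side.png",d["side"]["color"][:,:,::-1])
E
```

```text
{'clock': np.float64(0.0), 'joint_pos': array([ 1.282,  0.241,  0.004,  1.335, -0.   ,  1.571]), 'joint_vel': array([-0.001,  0.   ,  0.   ,  0.002, -0.   ,  0.001]), 'tau': array([-1.0000e-03, -3.7232e+01,  2.5241e+01,  1.7000e-02, -0.0000e+00,
       -0.0000e+00]), 'eef_pos': array([0.142, 0.479, 0.247]), 'tool_rot': array([ 0.802,  0.598, -0.001,  0.001]), 'ft_force': array([-0.737, -0.448, -0.743]), 'ft_torque': array([ 0.012,  0.028, -0.05 ]), 'grip_width': np.float64(0.085)}
top 52.86451379878605 258.9084077104472 190.99890003415243 [[-0.027, -1.0, -0.014, 0.114], [-0.997, 0.028, -0.069, 0.637], [0.069, 0.012, -0.998, 0.917], [0.0, 0.0, 0.0, 1.0]]
side 47.03921471414529 247.82905804321047 194.12914110440164 [[0.954, -0.3, 0.003, -0.594], [-0.206, -0.662, -0.721, 0.243], [0.218, 0.687, -0.693, 0.666], [0.0, 0.0, 0.0, 1.0]]
```

View pics/top.png

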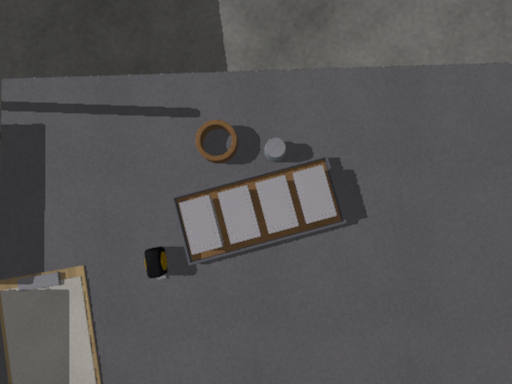

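View pics/side.png

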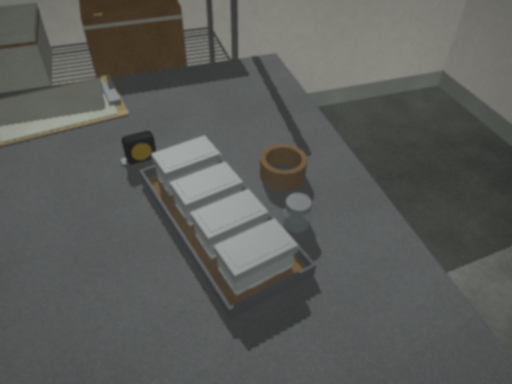

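Top view: white lids at about (201,225), (239,214), (277,204) and (315,194). The tape measure is at (157,262), the roll at (216,141) and the jar at (275,149). The side view shows the lids at (188,155), (207,182), (229,212) and (256,248). Next I segment the lids and triangulate.

```bash
cat > h.py <<'E'
import cv2, numpy as np, pickle
d=pickle.load(open("c.pkl","rb"))
def ray(c,u,v):
    f=192/np.tan(np.radians(c["fovy"]/2)); T=c["camera_from_world"]; R=T[:3,:3]
    return -R.T@T[:3,3], R.T@np.array([(u-c["cx"])/f,(v-c["cy"])/f,1])
def plane(c,u,v,z):
    o,r=ray(c,u,v); return o+r*(z-o[2])/r[2]
def tri(p,q):
    o1,r1=ray(d["top"],*p);o2,r2=ray(d["side"],*q)
    s=np.linalg.lstsq(np.c_[r1,-r2],o2-o1,rcond=None)[0]; a=o1+r1*s[0];b=o2+r2*s[1]
    return (a+b)/2,np.linalg.norm(a-b)
E
python3 - <<'E'
from h import *
R={}
for n,th,roi in(("top",110,(150,150,350,270)),("side",150,(140,130,310,300))):
    g=d[n]["color"].min(2); m=(g>th).astype(np.uint8)*255
    k=np.zeros_like(m);x0,y0,x1,y1=roi;k[y0:y1,x0:x1]=m[y0:y1,x0:x1]
    cs=[c for c in cv2.findContours(k,0,2)[0] if cv2.contourArea(c)>200]
    r=sorted([cv2.minAreaRect(c) for c in cs],key=lambda r:-r[0][0] if n=="top" else -r[0][1])
    for q in r: print(n,np.round(q[0],1),np.round(q[1],1),round(q[2],1))
    R[n]=r
    cv2.imwrite(f"pics/m_{n}.png",cv2.resize(np.hstack([d[n]["color"][y0:y1,x0:x1,::-1],cv2.cvtColor(k[y0:y1,x0:x1],8)]),None,fx=2,fy=2))
if len(R["top"])==4==len(R["side"]):
    for a,b in zip(R["top"],R["side"]): print(tri(a[0],b[0]))
for n,p in(("roll",(216,141)),("jar",(275,149)),("meas",(157,262))): print(n,plane(d["top"],*p,.05))
E
```

```text
top [313.9 193.7] [52.8 31.3] 74.4
top [276.2 204. ] [53.  30.9] 74.9
top [238.4 214. ] [53.  30.8] 75.2
top [199.9 224.3] [53.7 31.2] 75.6
side [249.5 245.3] [27.3 61.8] 66.0
side [228.  212.2] [28.5 66.7] 66.8
side [205.4 181.7] [24.7 63.7] 68.2
side [185.2 153. ] [21.4 61.1] 69.9
(array([ 0.62118172, -0.02951428,  0.06995832]), np.float64(0.010747308599142627))
(array([0.60391369, 0.05692056, 0.06768813]), np.float64(0.00267593317784437))
(array([0.58338244, 0.14459949, 0.07081669]), np.float64(0.0020746822153268818))
(array([0.56261798, 0.23227683, 0.07879316]), np.float64(0.0014368187458268923))
roll [0.76000463 0.19517259 0.05      ]
jar [0.73657381 0.05509152 0.05      ]
meas [0.4777852  0.33898459 0.05      ]
```

View pics/m_side.png

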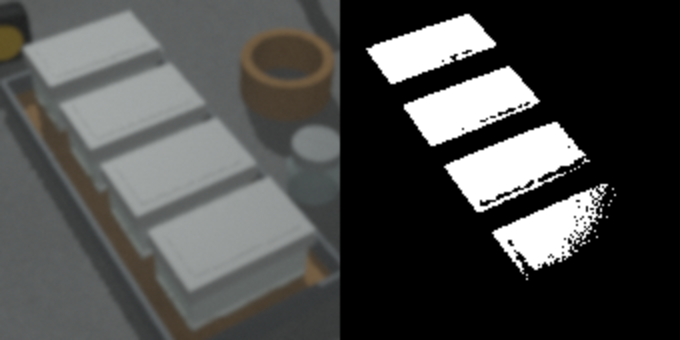

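apply_moves(
  hand=-1,
  moves=[
    [[-14, 43, 8, 0], [-14, 43, 8, 0], [-14, 43, 8, 0], [-14, 43, 8, 0], [-14, 43, 8, 0], [-14, 43, 8, 0], [-14, 43, 8, 0], [-14, 43, 8, 0], [-14, 43, 8, 0], [-14, 43, 8, 0]],
  ],
)

```text
clock: 1.1
eef_pos: [0.5232, 0.2184, 0.1609]
tool_rot: [0.797, 0.604, -0.003, -0.001]
ft_force: [0.3, 1.5, 0.6]
grip_width: 0.0001
```

```bash
cat > go.py <<'E'
import sys,numpy as np
from scipy.spatial.transform import Rotation as Ro
from workcell import telemetry
c4=np.array([.562,.232]);ty=np.array([-.215,.977]);tx=np.array([.977,.215])
def show(place,off,z):
    o=telemetry.get_obs();R=Ro.from_quat(o["tool_rot"])
    t=np.r_[c4-ty*.09*(4-place)+tx*off,z]
    print("t",round(o["clock"],2),"pos",np.round(o["eef_pos"],4),"F",np.round(o["ft_force"],2),"grip",round(o["grip_width"],4),"\ntarget",np.round(t,3),"tool mm",np.round(R.inv().apply(t-o["eef_pos"])*1000,1),"R",np.round(R.as_matrix(),3).tolist())
show(int(sys.argv[1]),float(sys.argv[2]),float(sys.argv[3]))
E
python3 go.py 4 -.045 .115
```

```text
t 1.1 pos [0.5232 0.2184 0.1609] F [0.32 1.46 0.58] grip 0.0001 
target [0.518 0.222 0.115] tool mm [ 2.6 -5.8 45.9] R [[0.27, 0.963, -0.005], [0.963, -0.27, -0.001], [-0.003, -0.005, -1.0]]
```

apply_moves(
  moves=[
    [[2, -5, 20, 0], [0, 0, 20, 0], [0, 0, 10, 0], [0, 0, 2, 0], [0, 0, 2, 0], [0, 0, 1, 0], [0, 0, 1, 0], [0, 0, 1, 0], [0, 0, 1, 0], [0, 0, 1, 0]],
  ],
)

```text
clock: 2.1
eef_pos: [0.5239, 0.2175, 0.0996]
tool_rot: [0.8, 0.601, -0.002, -0.0]
ft_force: [0.1, -0.3, -0.8]
grip_width: 0.0001
```

```bash
python3 go.py 4 -.045 .1
```

```text
t 2.1 pos [0.5239 0.2175 0.0996] F [ 0.06 -0.3  -0.76] grip 0.0001 
target [0.518 0.222 0.1  ] tool mm [ 3.  -6.9 -0.4] R [[0.278, 0.96, -0.003], [0.96, -0.278, -0.002], [-0.003, -0.002, -1.0]]
```

apply_moves(
  moves=[
    [[3, -7, 0, 0], [0, 0, 1, 0], [0, 0, 1, 0], [0, 0, 1, 0], [0, 0, 1, 0], [0, 0, 1, 0], [0, 0, 1, 0], [0, 0, 1, 0], [0, 0, 1, 0], [0, 0, 1, 0]],
  ],
)

```text
clock: 3.1
eef_pos: [0.5177, 0.2229, 0.0951]
tool_rot: [0.8, 0.601, -0.0, 0.0]
ft_force: [-3.0, -0.8, 9.3]
grip_width: -0.0
```

```bash
python3 go.py 4 -.045 .09
```

```text
t 3.1 pos [0.5177 0.2229 0.0951] F [-3.02 -0.76  9.28] grip -0.0 
target [0.518 0.222 0.09 ] tool mm [-0.5  0.5  5.1] R [[0.279, 0.96, 0.0], [0.96, -0.279, -0.0], [-0.0, 0.0, -1.0]]
```

apply_moves(
  moves=[
    [[0, 0, -1, 0], [0, 0, -1, 0], [0, 0, 0, 0], [0, 0, 0, 0], [0, 0, 0, 0], [0, 0, 0, 0], [0, 0, 0, 0], [0, 0, 0, 0], [0, 0, 0, 0], [0, 0, 0, 0]],
  ],
)

```text
clock: 4.1
eef_pos: [0.5176, 0.2229, 0.0969]
tool_rot: [0.8, 0.601, -0.0, -0.0]
ft_force: [-0.8, -0.2, 3.1]
grip_width: -0.0001
```

```bash
python3 go.py 4 -.045 .09
```

```text
t 4.1 pos [0.5176 0.2229 0.0969] F [-0.78 -0.2   3.09] grip -0.0001 
target [0.518 0.222 0.09 ] tool mm [-0.4  0.6  6.9] R [[0.279, 0.96, -0.0], [0.96, -0.279, 0.0], [-0.0, -0.0, -1.0]]
```

apply_moves(
  moves=[
    [[0, 0, 2, 0], [0, 0, 2, 0], [0, 0, 2, 0], [0, 0, 2, 0], [0, 0, 2, 0], [0, 0, 2, 0], [0, 0, 2, 0], [0, 0, 2, 0], [0, 0, 2, 0], [0, 0, 2, 0]],
  ],
)

```text
clock: 5.1
eef_pos: [0.5175, 0.2229, 0.0948]
tool_rot: [0.8, 0.6, 0.005, 0.001]
ft_force: [-5.2, -2.1, 14.6]
grip_width: -0.0001
```

```bash
python3 go.py 4 -.045 .09; python3 - <<'E'
from workcell import cams
import cv2
c=cams.camera("side")["color"];cv2.imwrite("pics/s2.png",cv2.resize(c[110:270,120:330,::-1],None,fx=3,fy=3))
E
```

```text
t 5.1 pos [0.5175 0.2229 0.0948] F [-5.2  -2.08 14.55] grip -0.0001 
target [0.518 0.222 0.09 ] tool mm [-0.4  0.6  4.8] R [[0.279, 0.96, 0.01], [0.96, -0.279, 0.004], [0.007, 0.008, -1.0]]
```

View pics/s2.png

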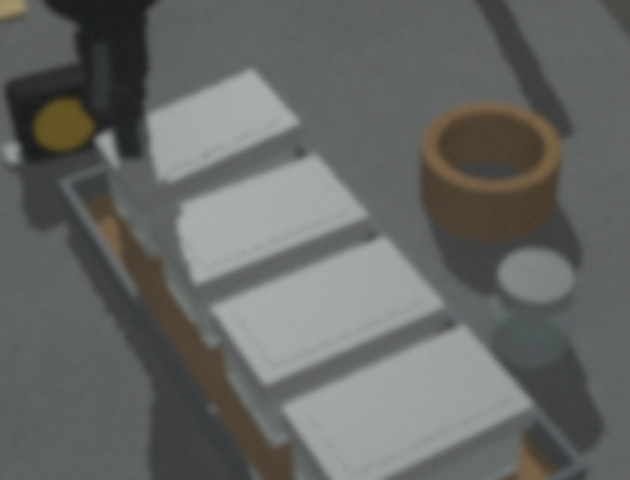

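```bash
python3 - <<'E'
from h import *
from workcell import cams
c=cams.camera("side"); print(np.abs(c["camera_from_world"]-d["side"]["camera_from_world"]).max())
A=d["side"]["color"].mean(2).astype(np.float32);B=c["color"].mean(2).astype(np.float32)
# patches: far (+x) end of lids 4,3,2,1, roll
for n,(u,v) in dict(l4=(211,145),l3=(234,172),l2=(258,202),l1=(285,235),roll=(284,165)).items():
    a=A[v-14:v+14,u-11:u+15];b=B[v-14:v+14,u-11:u+15]
    print(n,cv2.phaseCorrelate(a,b,cv2.createHanningWindow(a.shape[::-1],cv2.CV_32F)))
E
```

```text
0.0
l4 ((0.5300573806750553, -1.581532503943329), 1.1719089575755743)
l3 ((0.6826633061293972, 0.1565637557794144), 1.087279188780137)
l2 ((0.4192088511787464, -0.1142604300098835), 1.1129806883541153)
l1 ((0.5505048646892909, -0.1647858711127821), 1.111276403474219)
roll ((0.7763573202643812, 0.22114050058886825), 1.166301468272268)
```

The camera shows lid 4's far end raised by 1.6 px (about 4–5 mm) while the other lids stay put. So lid 4 is the loose one, and its pressed end is on its stop. Next I move to its middle.

apply_moves(
  moves=[
    [[0, 0, -5, 0], [0, 0, -12, 0], [7, 13, 0, 0], [7, 13, 0, 0], [7, 13, 0, 0], [0, 0, 0, 0], [0, 0, 4, 0], [0, 0, 3, 0], [0, 0, 0, 0], [0, 0, 0, 0]],
  ],
)

```text
clock: 6.2
eef_pos: [0.5602, 0.2321, 0.1063]
tool_rot: [0.799, 0.601, 0.004, 0.001]
ft_force: [-0.9, -0.7, -0.1]
grip_width: -0.0
```

```bash
python3 go.py 4 0 .1; python3 - <<'E'
from workcell import cams
import cv2,numpy as np
c=cams.camera("side")["color"];t=cams.camera("top")["color"]
cv2.imwrite("pics/s3.png",np.hstack([cv2.resize(x,(390,390)) for x in (c[110:240,120:250,::-1],t[160:290,140:270,::-1])]))
E
```

```text
t 6.2 pos [0.5602 0.2321 0.1063] F [-0.88 -0.74 -0.1 ] grip -0.0 
target [0.562 0.232 0.1  ] tool mm [0.3 1.7 6.3] R [[0.278, 0.96, 0.008], [0.96, -0.278, 0.004], [0.006, 0.007, -1.0]]
```

View pics/s3.png

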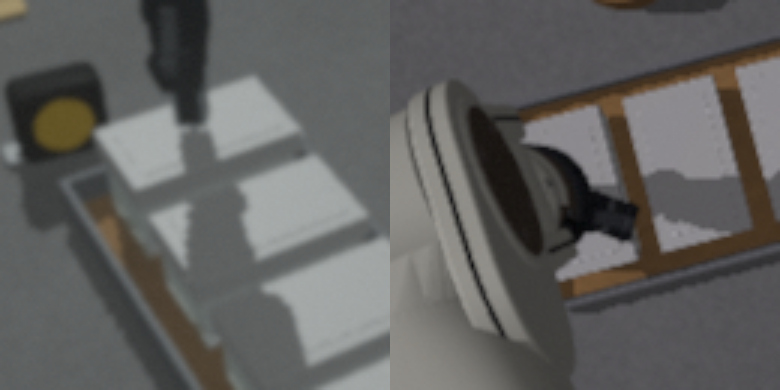

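The fingertips hover over lid 4's middle, with the tip at crop pixel (190,122) and the lid centre at about (197,131). Now I press.

apply_moves(
  moves=[
    [[0, 2, 3, 0], [0, 0, 2, 0], [0, 0, 2, 0], [0, 0, 2, 0], [0, 0, 2, 0], [0, 0, 2, 0], [0, 0, 2, 0], [0, 0, 2, 0], [0, 0, 2, 0], [0, 0, 2, 0]],
  ],
)

```text
clock: 7.3
eef_pos: [0.5627, 0.2318, 0.0944]
tool_rot: [0.799, 0.601, 0.008, 0.002]
ft_force: [-5.1, -2.1, 14.1]
grip_width: 0.0004
```

```bash
python3 go.py 4 0 .09
```

```text
t 7.3 pos [0.5627 0.2318 0.0944] F [-5.06 -2.12 14.12] grip 0.0004 
target [0.562 0.232 0.09 ] tool mm [-0.  -0.8  4.4] R [[0.278, 0.96, 0.014], [0.96, -0.278, 0.006], [0.01, 0.012, -1.0]]
```

Press on with somewhat larger steps until it stops sinking.

apply_moves(
  moves=[
    [[0, 0, 2, 0], [0, 0, 2.5, 0], [0, 0, 2.5, 0], [0, 0, 2.5, 0], [0, 0, 2.5, 0], [0, 0, 3, 0], [0, 0, 3, 0], [0, 0, 3, 0], [0, 0, 3, 0], [0, 0, 3, 0]],
  ],
)

```text
clock: 8.3
eef_pos: [0.5625, 0.2316, 0.0944]
tool_rot: [0.799, 0.601, 0.015, 0.003]
ft_force: [-5.7, -2.0, 15.5]
grip_width: -0.0003
```

```bash
python3 go.py 4 0 .09
```

```text
t 8.3 pos [0.5625 0.2316 0.0944] F [-5.67 -2.03 15.53] grip -0.0003 
target [0.562 0.232 0.09 ] tool mm [ 0.1 -0.7  4.4] R [[0.278, 0.96, 0.028], [0.96, -0.279, 0.012], [0.019, 0.023, -1.0]]
```

apply_moves(
  moves=[
    [[0, 0, -5, 0], [0, 0, -10, 0], [-7, -13, 0, 0], [-7, -13, 0, 0], [-7, -13, 0, 0], [0, 0, 3, 0], [0, 0, 3, 0], [0, 0, 2, 0], [0, 0, 1, 0], [0, 0, 0, 0]],
  ],
)

```text
clock: 9.3
eef_pos: [0.5221, 0.2233, 0.1018]
tool_rot: [0.8, 0.6, 0.018, 0.004]
ft_force: [-0.5, 0.6, 0.5]
grip_width: -0.0003
```

```bash
python3 go.py 4 -.045 .0963
```

```text
t 9.3 pos [0.5221 0.2233 0.1018] F [-0.53  0.63  0.48] grip -0.0003 
target [0.518 0.222 0.096] tool mm [-2.2 -3.8  5.4] R [[0.279, 0.96, 0.034], [0.96, -0.279, 0.015], [0.023, 0.029, -0.999]]
```

apply_moves(
  moves=[
    [[-1, -3, 1, 0], [0, 0, 1, 0], [0, 0, 1, 0], [0, 0, 1, 0], [0, 0, 1, 0], [0, 0, 1, 0], [0, 0, 1, 0], [0, 0, 0, 0], [0, 0, 0, 0], [0, 0, 0, 0]],
  ],
)

```text
clock: 10.3
eef_pos: [0.5198, 0.2235, 0.0947]
tool_rot: [0.8, 0.6, 0.018, 0.004]
ft_force: [0.3, 0.1, -0.2]
grip_width: 0.0003
```

```bash
python3 go.py 4 -.045 .0963
```

```text
t 10.3 pos [0.5198 0.2235 0.0947] F [ 0.29  0.07 -0.23] grip 0.0003 
target [0.518 0.222 0.096] tool mm [-1.6 -1.3 -1.6] R [[0.279, 0.96, 0.035], [0.96, -0.279, 0.015], [0.024, 0.029, -0.999]]
```

There is no force at 0.0947, the height where this end pushed back with over 9 N before. One more firm press will check for rocking.

apply_moves(
  moves=[
    [[0, 0, 1, 0], [0, 0, 1, 0], [0, 0, 1, 0], [0, 0, 1, 0], [0, 0, 1, 0], [0, 0, 1, 0], [0, 0, 1, 0], [0, 0, 1, 0], [0, 0, 1, 0], [0, 0, 1, 0]],
  ],
)

```text
clock: 11.3
eef_pos: [0.5198, 0.2235, 0.0945]
tool_rot: [0.8, 0.6, 0.021, 0.005]
ft_force: [-3.2, -1.0, 7.3]
grip_width: 0.0
```

```bash
python3 go.py 4 -.045 .0963
```

```text
t 11.3 pos [0.5198 0.2235 0.0945] F [-3.18 -0.98  7.31] grip 0.0 
target [0.518 0.222 0.096] tool mm [-1.5 -1.3 -1.9] R [[0.279, 0.96, 0.039], [0.96, -0.28, 0.017], [0.027, 0.033, -0.999]]
```

It is solid: 7 N moves it only 0.2 mm. I lift clear, check the bystanders and hand in.

apply_moves(
  moves=[
    [[0, 0, -5, 0], [0, 0, -12, 0], [0, 0, -15, 0], [0, 0, -15, 0], [0, 0, -15, 0], [0, 0, -15, 0], [0, 0, 0, 0], [0, 0, 0, 0], [0, 0, 0, 0], [0, 0, 0, 0]],
  ],
)

```text
clock: 12.3
eef_pos: [0.5168, 0.2222, 0.1767]
tool_rot: [0.8, 0.6, 0.021, 0.005]
ft_force: [0.1, -0.3, 0.1]
grip_width: 0.0004
```

```bash
python3 - <<'E'
from h import *
from workcell import cams,workorder,telemetry
c=cams.camera("side")
A=d["side"]["color"].mean(2).astype(np.float32);B=c["color"].mean(2).astype(np.float32)
for n,(u,v) in dict(l4=(211,145),l3=(234,172),roll=(284,165),jar=(297,212),meas=(139,148)).items():
    a=A[v-14:v+14,u-11:u+15];b=B[v-14:v+14,u-11:u+15]
    print(n,cv2.phaseCorrelate(a,b,cv2.createHanningWindow(a.shape[::-1],cv2.CV_32F)))
print(telemetry.get_obs()["eef_pos"],telemetry.get_obs()["ft_force"])
print(workorder.job_done())
E
```

```text
l4 ((0.708255207093897, 1.2232929398412988), 1.149215990231361)
l3 ((0.5421478215558064, -0.02546881059178041), 1.0549088737111032)
roll ((0.12122830757547476, -0.1873535362865404), 1.0167999885700367)
jar ((0.5146850618837711, -0.023467131995531076), 1.019910650488771)
meas ((0.35715620333057707, -0.2605257795672937), 1.1133631882844148)
[0.51663581 0.22212693 0.1765642 ] [-0.06617871 -0.23718066  1.01435372]
the job is handed in; nothing more can be done
None
```

The loose lid was at place 4, at the +y end of the tray. I pressed it home and handed the job in at about 12.4 s; no verdict is reported.

- **Found:** I pressed lid 4 first, 45 mm from its middle on the side nearest the robot. The pressed end went down onto a stop. In the side camera its far end rose about 1.6 px (4–5 mm), while lids 1 to 3 stayed put. Since the first lid pressed rocked, I did not press the others.
- **Pressed home:** I pressed the middle of lid 4 with about 14–15.5 N until it stopped sinking, about 4 mm lower.
- **Last checks:**
  - Pressed again at its end, the lid no longer rocked: no force at 94.7 mm TCP height, then 7 N at 94.5 mm.
  - In the side view the lid sits about 1.2 px lower than at the start.
  - The tape roll, jar and tape measure moved less than 1 px.
  - The gripper ended clear, about 80 mm above the lid, touching nothing.

No check failed or disagreed. Triangulating lid 1's position was poor (10.7 mm between rays) because of shading, but it was not needed.

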